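# Press three parts home in their sockets

### The job

The terminal strip, the relay and the heat sink on the flat grey plate still stand proud in their sockets. Gently press each one straight down until it is fully home: first the long terminal strip, then the box-shaped relay, last the finned heat sink. Do not pull any of them up, and leave the two loose capacitors on the plate and the screwdriver beside it where they are.

Things in the scene. Friction and masses are not known exactly. Their poses are not given: they have to be found in the camera images.
- terminal_strip_top (a point): centre of the top face of the green screw-terminal strip, 14 x 52 x 17 mm high, long side along its socket's y. It stands upright in its socket, standing 8 mm proud of its seat; the top is about 36 mm above the bench before pressing and 28 mm when fully home; z axis up.
- terminal_strip (a joint): how far the terminal strip has been pressed straight down into its socket, in m: about 0 to 0.0015 at the start, 0.008 fully home against a hard stop (negative: pulled up out of the socket). It moves against a friction of about 3.5 N, without a spring, and stays where it is left.
- terminal_socket: the fixed black open-topped socket (22 x 60 mm outside, walls 12 mm high, with a small screw lug at each end in y) that holds the terminal strip; origin at the centre of its underside, 8 mm above the bench, z up, x and y along its sides.
- relay_cube_top (a point): centre of the top face of the black box-shaped relay, 22 x 28 x 24 mm high. It stands upright in its socket, standing 8 mm proud of its seat; the top is about 43 mm above the bench before pressing and 35 mm when fully home; z axis up.
- relay_cube (a joint): how far the relay has been pressed straight down into its socket, in m: about 0 to 0.0015 at the start, 0.008 fully home against a hard stop (negative: pulled up out of the socket). It moves against a friction of about 3.5 N, without a spring, and stays where it is left.
- relay_socket: the fixed black open-topped socket (30 x 36 mm outside, walls 12 mm high, with a small screw lug at each end in y) that holds the relay; origin at the centre of its underside, 8 mm above the bench, z up, x and y along its sides.
- heat_sink_top (a point): centre of the top face of the square grey-white finned heat sink, 40 x 40 x 18 mm high (its fins can be pressed anywhere near the middle, like a flat top). It stands upright in its socket, standing 8 mm proud of its seat; the top is about 37 mm above the bench before pressing and 29 mm when fully home; z axis up.
- heat_sink (a joint): how far the heat sink has been pressed straight down into its socket, in m: about 0 to 0.0015 at the start, 0.008 fully home against a hard stop (negative: pulled up out of the socket). It moves against a friction of about 3.5 N, without a spring, and stays where it is left.
- heatsink_frame: the fixed black open-topped frame (48 x 48 mm outside, walls 12 mm high, with a small screw lug at each end in y) that holds the heat sink; origin at the centre of its underside, 8 mm above the bench, z up, x and y along its sides.
- plate: fixed flat grey assembly plate with a screw at each corner, 130 (its x) x 260 (its y) mm, top 8 mm above the bench; origin at the centre of its underside. The three sockets stand in a row along its y, about 25 mm on the robot's side of its centre line and about 80 mm apart, in any order.
- tall_capacitor: bystander: black round capacitor, 18 mm diameter, 32 mm high, standing loose on the plate behind the sockets; origin at the centre of its underside, z up.
- short_capacitor: bystander: black round capacitor, 16 mm diameter, 26 mm high, standing loose on the plate behind the sockets; origin at the centre of its underside, z up.
- screwdriver: bystander: small yellow-handled screwdriver, 120 mm long, 19 mm thick, lying loose on the bench left of the plate; origin at the middle of its length, on its underside; y along the handle.

How it is judged:
On the way, in this order (a step that is already met when the one before it is completed fails the run):
1. the terminal strip is pressed home (at least 6 of its 8 mm) (value of joint terminal_strip above 0.006 m), for 0.1 s.
2. the relay is pressed home (at least 6 of its 8 mm) (value of joint relay_cube above 0.006 m), for 0.1 s.
3. the heat sink is pressed home (at least 6 of its 8 mm) (value of joint heat_sink above 0.006 m), for 0.1 s.
At the end, for the whole second after the job is handed in: all three parts are pressed down at least 6 mm of their 8 mm; the capacitors stand within 12 mm, and the screwdriver lies within 20 mm, of where they were (value of joint each of terminal_strip, relay_cube, heat_sink above 0.006 m and not (distance of any of tall_capacitor, short_capacitor from where it was at the start of the episode above 0.012 m or angle between any of tall_capacitor, short_capacitor's own z axis and vertical above 0.3 rad or distance of screwdriver from where it was at the start of the episode above 0.02 m)); the robot touches nothing.
It fails at once if a part is pressed or hit with more than 35 N (contact force between any of the fingers, the arm and terminal_socket above 35 N or contact force between any of the fingers, the arm and relay_socket above 35 N or contact force between any of the fingers, the arm and heatsink_frame above 35 N).
It fails at once if a part is pulled up out of its socket by more than 2 mm (value of joint any of terminal_strip, relay_cube, heat_sink below -0.002 m).
It fails at once if a capacitor is shifted more than 12 mm or tipped, or the screwdriver moved more than 20 mm (distance of any of tall_capacitor, short_capacitor from where it was at the start of the episode above 0.012 m or angle between any of tall_capacitor, short_capacitor's own z axis and vertical above 0.3 rad or distance of screwdriver from where it was at the start of the episode above 0.02 m).
It also fails if it takes over 42 s, if anything falls off the work surface, if the arm or the gripper's body presses on something with over 40 N, if the wrist force passes 120 N, or if a joint passes its speed limit or range.

### The arm

A 6-joint arm with a two-finger parallel gripper is mounted at the origin on a cart in front of the work surface, level with it; the furniture and walls round the work are solid. World frame = base frame: x ahead of the robot, y to its left, z up, the work surface at z = 0. Lengths are in m, angles in rad, forces in N, time in s.
With the tool pointing down it reaches from about 0.325 to 0.85 m from the base axis. Payload 4.4 kg.
Tool frame: the origin (TCP) lies at the very end of the fingers, on their centre line; the grasp point (between the pads) lies hold_point_z behind it (hold_point_z is the distance from the TCP to the grasp point, in m); z points along the fingers, x is the direction in which the jaws open and shut, and the axes are right-handed (so a half turn about z gives the same grasp; the last joint's range is limited). The gripper opens to 94 mm and grips with 3 to 60 N. Pads are 16 mm wide; open, the fingers measure 119 mm over their backs; the gripper's body (75 mm by 177 mm) begins 78 mm behind the grasp point.
Start: joints at [1.133, 0.207, 1.542, -0, 1.393, -0.15], TCP at [0.163, 0.551, 0.205] pointing down, gripper open.
Joint ranges: [-2.73, 2.73], [-0.86, 2.22], [0.23, 2.46], [-1.11, 4.25], [0.08, 2.63], [-2.82, 2.82]. Speed limits (rad/s): [2.79, 2.79, 3.14, 3.14, 3.14, 3.14].

### API

Orientations are given as a unit quaternion [x, y, z, w].
In Python, from bench import * gives the robot as it stands. The module is installed in compiled form; this text tells all that it offers.
- The arm moves only by the tool servo_tool, never from a script. Its argument "increments" is text: rows parted by semicolons, each of 7 numbers parted by spaces: the shift along the tool's x, y, z in mm, then the turn, a rotation vector about the tool's x, y, z in degrees, then the finger opening in mm, from 0 to 94. In form: x y z rx ry rz gripper; .... A call has 1 to 12 rows; each row is the pose to reach, as a shift and turn from the pose measured when the call began, along the tool's axes at that moment; what a row does not reach only later rows make up. A row lasts 1/8 s, in which the tool goes at most 62.5 mm and 10.7 degrees, less where a joint would pass 70% of its speed; a pose out of reach is approached as far as the arm can. A call with a gripper value outside its range is refused whole. The fingers move at their own pace and stop on an object; "newtons" is the grip in N (left out, the last holds). Time passes only in rows, so rows that repeat a pose let the fingers close. It gives the time, the measured TCP pose, the force and the opening at its end, in the units of the state.
- get_state(): the state, without advancing time (a new reading comes with each control period).
- capture(name): name is "scene" or "top" or "wrist"; returns the picture (400x640x3 uint8, blue, green, red); there is no depth.
- camera_model(name): a dict with "camera_matrix" (3x3 intrinsics, pixels), "position" and "orientation" of the camera in the world. Camera axes: x right, y down, z forward; pixel columns grow to the right and rows downward; lengths in m; the calibration is good to about 2 mm. A picture is of the moment at which its call begins: read the wrist's pose just before it. camera_model takes no time and is no camera call; for the wrist camera it gives the pose at the moment of the call.
- sign_off(): hands the job in, once; it reports no verdict.
Trained networks look in the newest picture that a camera, given by its name, has taken for a name from the list of things; names that differ only in an ending like _2 or _b are one class to them, and where a whole thing is asked for, a point or a joint stands for the part that bears it (a point fixed in the world has none). Each returns a list of dicts, best first, with "confidence" (0 to 1); they miss things now and then, are a little off and sometimes report something else, mostly with a low value. They report only what shows in the picture. A call takes as long as a camera call.
- search_frame(target, camera): "centre" ([column, row] in pixels, amid what is visible of it).
- silhouettes(target, camera): "region" (400x640 bool, what is visible of it) and "centre" ([column, row] in pixels, amid what is visible of it).
The state is a dict: "time_s": time; "joint_positions": joint angles; "qvel": joint speeds; "tau": joint torques, N m; "tool_pos": TCP position; "eef_rot": TCP orientation; "ft_force": force on the tool from outside, world axes, zero at the start; "wrist_torque": the same for the moment, N m; "opening": opening from 0.0 (shut) to 1.0 (fully open).
Only numpy, scipy, OpenCV 4.12 (cv2) and the standard library are available. Lean on these libraries where they do the work, as an engineer would, in place of code of your own. Each camera call takes 0.05 s, during which the arm holds its last target.

## Working session

There is one attempt and no reset: what is moved stays moved. The work goes in short steps, Python scripts to look and compute and a tool call to move; the robot and the scene stay as the last step left them, time stands still between calls to the robot, and variables do not carry over. Pictures are saved under pics/ and viewed, and the job is handed in when it is done.

Besides the shell and the picture viewer there is one more tool, called after "Call:" by a JSON object that holds its "name" and its "arguments". servo_tool: Moves the arm, as the interface text tells. Its arguments: {"type":"object","properties":{"increments":{"type":"string"},"newtons":{"type":"number"}},"required":["increments"]}

```bash
mkdir -p pics; cat > h.py <<'E'
from bench import *
import numpy as np, cv2
from scipy.spatial.transform import Rotation as R
def ray(cam,px,z,m=None):
    m=m or camera_model(cam); K=np.array(m["camera_matrix"])
    d=R.from_quat(m["orientation"]).apply(np.linalg.solve(K,[px[0],px[1],1])); p=np.array(m["position"])
    return p+d*(z-p[2])/d[2]
E
python3 - <<'E'
from h import *
s=get_state(); print(s)
for c in ["scene","top"]:
    cv2.imwrite(f"pics/{c}1.png",capture(c)); m=camera_model(c); print(c,m)
for n,z in [("terminal_strip",.036),("relay_cube",.043),("heat_sink",.037),("terminal_socket",.02),("relay_socket",.02),("heatsink_frame",.02),("tall_capacitor",.04),("short_capacitor",.034),("screwdriver",.01)]:
    for r in search_frame(n,"top")[:2]: print(n,r["confidence"],r["centre"],ray("top",r["centre"],z).round(4))
E
```

```text
{'time_s': 0.0, 'joint_positions': array([ 1.13248261e+00,  2.07402175e-01,  1.54294431e+00, -2.18887659e-05,
        1.39351844e+00, -1.50519358e-01]), 'qvel': array([-0.00268397,  0.00213064, -0.00048339,  0.00011901, -0.00071481,
        0.0006116 ]), 'tau': array([-6.69752371e-04, -3.70873511e+01, -2.81419820e+01,  6.99298899e-02,
        3.58974491e-02, -1.60962745e-04]), 'tool_pos': array([0.16288599, 0.55059737, 0.20430553]), 'eef_rot': array([ 8.01196795e-01,  5.98399870e-01, -9.96847231e-04,  5.45177503e-04]), 'ft_force': array([-0.86720089, -0.0367281 ,  0.02665565]), 'wrist_torque': array([ 0.01902565,  0.03719427, -0.00463132]), 'opening': 0.9993857408146256}
scene {'camera_matrix': array([[461.06721725,   0.        , 317.25384501],
       [  0.        , 461.06721725, 200.29160555],
       [  0.        ,   0.        ,   1.        ]]), 'position': array([ 0.13351089, -0.49121855,  0.51946269]), 'orientation': array([ 0.83647562, -0.25027632,  0.13946894, -0.46713886])}
top {'camera_matrix': array([[462.27816991,   0.        , 319.99741997],
       [  0.        , 462.27816991, 202.90426774],
       [  0.        ,   0.        ,   1.        ]]), 'position': array([0.38376957, 0.10497961, 0.98169914]), 'orientation': array([ 0.70888842, -0.70126394,  0.05181241, -0.05496882])}
terminal_strip 0.73 [350.6, 237.4] [0.4571 0.0466 0.036 ]
relay_cube 0.6 [390.7, 227.6] [ 0.4774 -0.0346  0.043 ]
heat_sink 0.9 [421.4, 217.2] [ 0.5001 -0.0988  0.037 ]
heat_sink 0.47 [425.8, 220.3] [ 0.4938 -0.1077  0.037 ]
terminal_socket 0.71 [353.6, 237.0] [0.4592 0.0394 0.02  ]
relay_socket 0.59 [387.7, 227.4] [ 0.48   -0.0317  0.02  ]
heatsink_frame 0.73 [423.2, 222.6] [ 0.4909 -0.1059  0.02  ]
screwdriver 0.76 [248.8, 223.8] [0.4855 0.2601 0.01  ]
```

```bash
python3 - <<'E'
import cv2
a=cv2.imread("pics/top1.png")
cv2.imwrite("pics/top1c.png",cv2.resize(a[130:310,220:480],None,fx=3,fy=3,interpolation=cv2.INTER_CUBIC))
E
```

```text
(no output)
```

View pics/top1c.png

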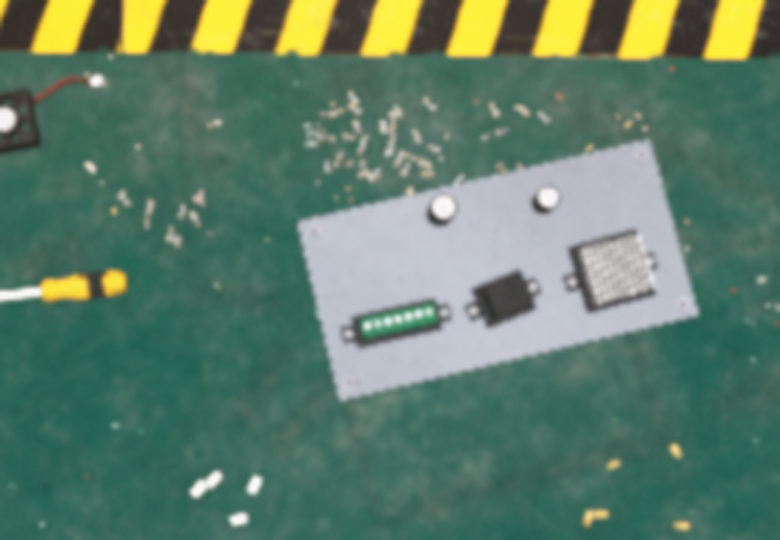

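View pics/scene1.png

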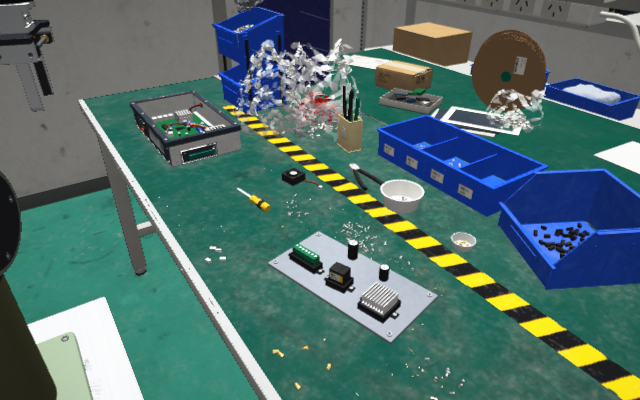

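```bash
cat >> h.py <<'E'
def move(target_xy,z,yaw_dir=None):
    s=get_state(); r=R.from_quat(s["eef_rot"]); d=np.array([*target_xy,z])-s["tool_pos"]
    print("shift mm",(r.inv().apply(d)*1000).round(1))
    if yaw_dir is not None:
        x=np.array([*yaw_dir,0]);x/=np.linalg.norm(x); zz=np.array([0,0,-1.]); y=np.cross(zz,x)
        print("rot deg",np.degrees((r.inv()*R.from_matrix(np.c_[x,y,zz])).as_rotvec()).round(2))
E
python3 - <<'E'
from h import *
P={}
for n,px,z in [("strip",(352.7,237.3),.036),("relay",(388.3,229),.043),("hs",(424.3,220),.037),("cap1",(367.7,199.7),.035),("cap2",(402,196.3),.035)]:
    P[n]=ray("top",px,z); print(n,P[n].round(4))
d=P["strip"]-P["hs"]; print(d)
move(P["strip"][:2],.12,d[:2])
E
```

```text
strip [0.4573 0.0423 0.036 ]
relay [ 0.4745 -0.0296  0.043 ]
hs [ 0.4944 -0.1046  0.037 ]
cap1 [0.5357 0.0112 0.035 ]
cap2 [ 0.5436 -0.0599  0.035 ]
[-0.03705258  0.14693111 -0.001     ]
shift mm [-404.6  426.5   85.5]
rot deg [  0.     0.   -30.64]
```

Call:
{"name": "servo_tool", "arguments": {"increments": "-50 53 0 0 0 -10 0; -100 106 0 0 0 -20 0; -150 159 0 0 0 -30.6 0; -200 212 0 0 0 -30.6 0; -250 265 10 0 0 -30.6 0; -300 318 20 0 0 -30.6 0; -350 370 40 0 0 -30.6 0; -404.6 426.5 55 0 0 -30.6 0; -404.6 426.5 65 0 0 -30.6 0; -404.6 426.5 65 0 0 -30.6 0; -404.6 426.5 65 0 0 -30.6 0; -404.6 426.5 65 0 0 -30.6 0", "newtons": 20}}

```text
time_s: 2.05
tool_pos: [0.457, 0.0428, 0.1406]
eef_rot: [0.615, 0.789, 0.0, -0.0]
ft_force: [-0.7, 0.7, -0.5]
opening: 0.002
```

```bash
python3 - <<'E'
from h import *
m=camera_model("wrist"); cv2.imwrite("pics/w1.png",capture("wrist")); print(m); 
for n,z in [("terminal_strip",.036),("relay_cube",.043),("heat_sink",.037),("terminal_socket",.02),("relay_socket",.02),("heatsink_frame",.02)]:
    for r in search_frame(n,"wrist")[:1]: print(n,r["confidence"],r["centre"],ray("wrist",r["centre"],z).round(4))
s=get_state();print(s["tool_pos"],s["ft_force"],s["opening"],s["time_s"])
K=m["camera_matrix"]; v=R.from_quat(m["orientation"]).inv().apply(s["tool_pos"]-m["position"]);print("tcp px",(K@v/v[2]).round(1))
E
```

```text
{'camera_matrix': array([[339.80162232,   0.        , 317.86441789],
       [  0.        , 339.80162232, 200.65090771],
       [  0.        ,   0.        ,   1.        ]]), 'position': array([0.39177365, 0.02634897, 0.32028222]), 'orientation': array([0.61049548, 0.78341953, 0.09169949, 0.07169597])}
terminal_strip 0.89 [311.8, 200.8] [0.4589 0.0383 0.036 ]
relay_cube 0.97 [228.3, 196.6] [ 0.4711 -0.0305  0.043 ]
heat_sink 0.69 [138.7, 197.8] [ 0.4929 -0.106   0.037 ]
terminal_socket 0.57 [318.9, 192.7] [0.454  0.0433 0.02  ]
relay_socket 0.84 [234.0, 194.4] [ 0.4745 -0.031   0.02  ]
heatsink_frame 0.75 [143.4, 193.5] [ 0.4938 -0.1108  0.02  ]
[0.45727538 0.04308607 0.14080592] [-0.16973325 -0.7150118  -0.42269052] 0.0036970547494121838 2.4
tcp px [318.4 244.    1. ]
```

View pics/w1.png

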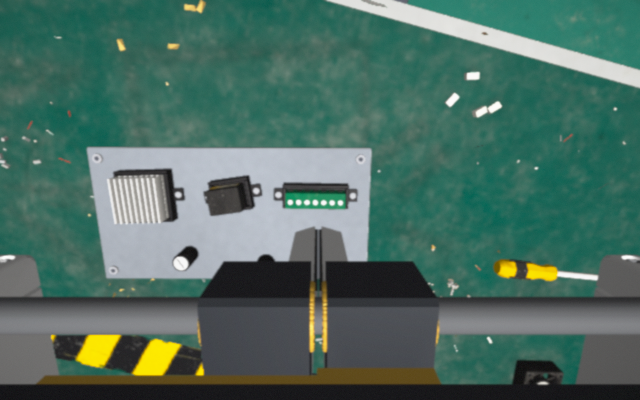

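Call:
{"name": "servo_tool", "arguments": {"increments": "0 0 30 0 0 0 0; 0 0 60 0 0 0 0; 0 0 85 0 0 0 0; 0 0 95 0 0 0 0; 0 0 97 0 0 0 0; 0 0 97 0 0 0 0; 0 0 97 0 0 0 0"}}

```text
time_s: 3.28
tool_pos: [0.4583, 0.043, 0.0448]
eef_rot: [0.614, 0.789, 0.001, 0.001]
ft_force: [-0.1, 1.0, 0.1]
opening: 0.007
```

```bash
python3 - <<'E'
from h import *
a=capture("scene"); cv2.imwrite("pics/s2.png",cv2.resize(a[190:340,230:460],None,fx=3.4,fy=3.4))
s=get_state();print(s["tool_pos"],s["ft_force"],s["time_s"])
E
```

```text
[0.45821424 0.04301417 0.04471701] [0.24304452 0.74025622 0.40160574] 3.325
```

View pics/s2.png

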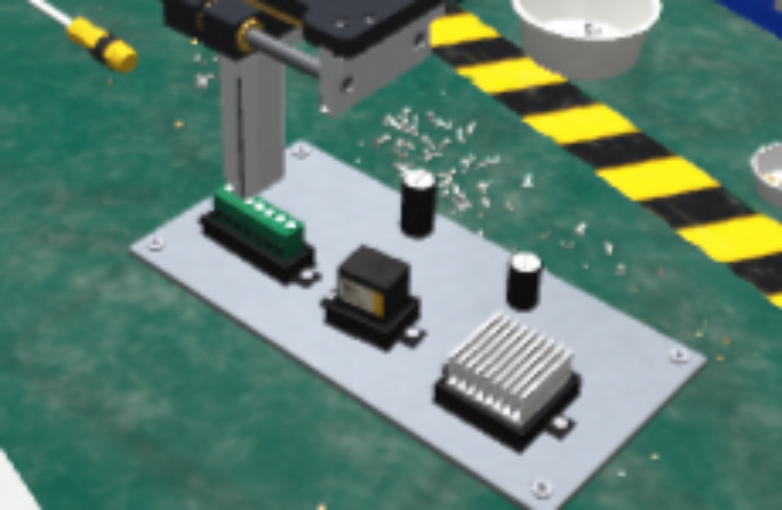

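```bash
python3 - <<'E'
from h import *
m=camera_model("scene");K=m["camera_matrix"]
def pr(p):
    v=R.from_quat(m["orientation"]).inv().apply(np.array(p)-m["position"]);q=(K@v/v[2])[:2];return q.round(1),((q-[230,190])*3.4).round(0)
print("tcp",pr(get_state()["tool_pos"]))
for n,p in [("strip",[.4573,.0423,.036]),("relay",[.4745,-.0296,.043]),("hs",[.4944,-.1046,.037])]: print(n,pr(p))
u=np.array([-.245,.97,0]);w=np.array([.97,.245,0])
for a in(-26,26):
  for b in (-7,7): print(a,b,pr(np.array([.4573,.0423,.036])+u*a/1000+w*b/1000))
for n in ["terminal_strip","relay_cube","heat_sink"]:
    r=search_frame(n,"scene")[:1];print(n,r)
b=capture("top"); cv2.imwrite("pics/t2.png",cv2.resize(b[190:260,320:450],None,fx=6,fy=6,interpolation=cv2.INTER_CUBIC))
E
```

```text
tcp (array([304.5, 245.4]), array([253., 188.]))
strip (array([304.3, 249.9]), array([253., 204.]))
relay (array([337.1, 265.9]), array([364., 258.]))
hs (array([376.6, 291.1]), array([498., 344.]))
-26 -7 (array([312.7, 258.3]), array([281., 232.]))
-26 7 (array([318.4, 254.4]), array([300., 219.]))
26 -7 (array([290.6, 245.4]), array([206., 188.]))
26 7 (array([296.3, 241.8]), array([226., 176.]))
terminal_strip [{'centre': [304.9, 255.8], 'confidence': 0.76}]
relay_cube [{'centre': [336.9, 273.1], 'confidence': 0.67}]
heat_sink [{'centre': [378.6, 297.4], 'confidence': 0.87}]
```

View pics/t2.png

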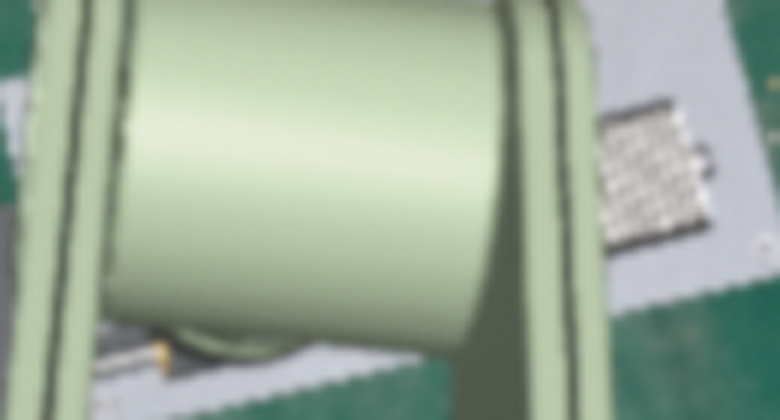

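```bash
python3 - <<'E'
from h import *
a=capture("scene"); cv2.imwrite("pics/s3.png",cv2.resize(a[210:285,275:345],None,fx=8,fy=8,interpolation=cv2.INTER_CUBIC))
E
```

```text
(no output)
```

View pics/s3.png

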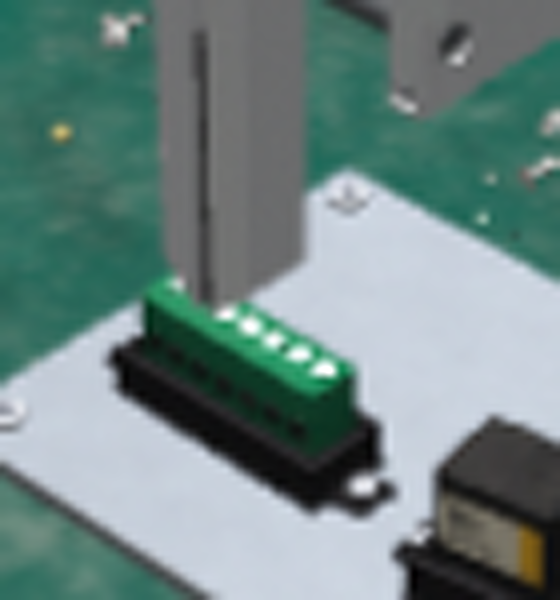

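```bash
python3 - <<'E'
from h import *
a=cv2.imread("pics/w1.png"); cv2.imwrite("pics/w1c.png",cv2.resize(a[160:250,90:370],None,fx=2.85,fy=2.85,interpolation=cv2.INTER_CUBIC))
cv2.imwrite("pics/w1d.png",cv2.resize(a[170:250,265:365],None,fx=7,fy=7,interpolation=cv2.INTER_CUBIC))
a=capture("wrist"); cv2.imwrite("pics/w2.png",a)
m=camera_model("wrist");K=m["camera_matrix"]
u=np.array([-.245,.97,0]);w=np.array([.97,.245,0])
def pr(p):
    v=R.from_quat(m["orientation"]).inv().apply(np.array(p)-m["position"]);return (K@v/v[2])[:2].round(1)
print(pr(get_state()["tool_pos"]))
for a in(-26,0,26):
  for b in (-7,0,7): print(a,b,pr(np.array([.4573,.0423,.036])+u*a/1000+w*b/1000))
E
```

```text
[318.  243.3]
-26 -7 [271.8 226.5]
-26 0 [272.2 238. ]
-26 7 [272.5 249.3]
0 -7 [316.8 226.6]
0 0 [316.8 238. ]
0 7 [316.8 249.3]
26 -7 [361.8 226.6]
26 0 [361.4 238.1]
26 7 [361.  249.4]
```

View pics/w1d.png

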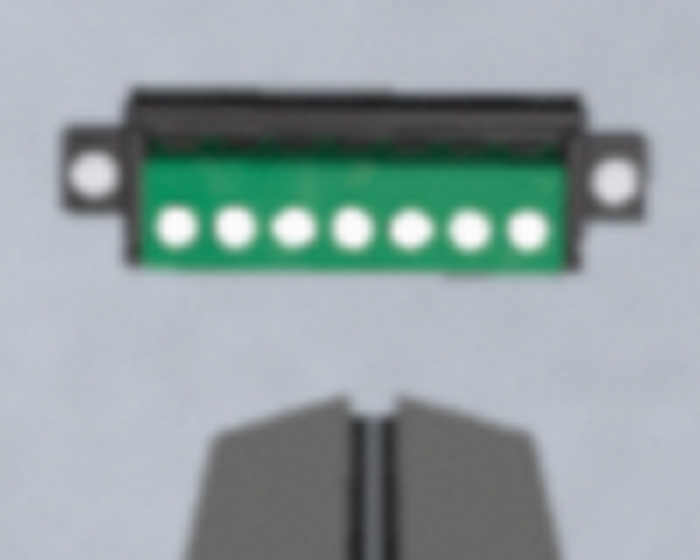

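View pics/w2.png

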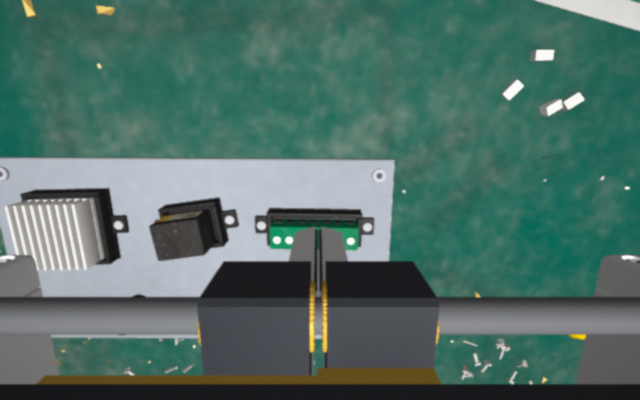

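View pics/w1c.png

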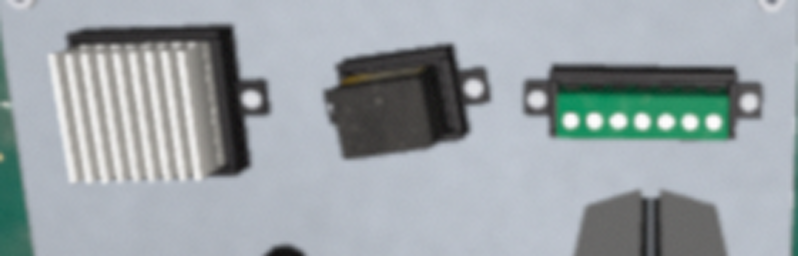

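Call:
{"name": "servo_tool", "arguments": {"increments": "-1 -0.5 2 0 0 0 0; -2.5 -1 4 0 0 0 0; -2.5 -1 6 0 0 0 0; -2.5 -1 7 0 0 0 0; -2.5 -1 8 0 0 0 0; -2.5 -1 9 0 0 0 0; -2.5 -1 10 0 0 0 0; -2.5 -1 11 0 0 0 0; -2.5 -1 12 0 0 0 0"}}

```text
time_s: 4.75
tool_pos: [0.4571, 0.0404, 0.032]
eef_rot: [0.614, 0.789, 0.0, 0.0]
ft_force: [-0.8, -0.1, 3.3]
opening: 0.004
```

Call:
{"name": "servo_tool", "arguments": {"increments": "0 0 1 0 0 0 0; 0 0 2 0 0 0 0; 0 0 2.7 0 0 0 0; 0 0 3.3 0 0 0 0; 0 0 3.3 0 0 0 0"}}

```text
time_s: 5.38
tool_pos: [0.4571, 0.0404, 0.0286]
eef_rot: [0.614, 0.789, 0.0, 0.0]
ft_force: [-1.4, -0.3, 2.8]
opening: 0.004
```

Keep going in small steps until the hard stop shows in the force.

Call:
{"name": "servo_tool", "arguments": {"increments": "0 0 0.4 0 0 0 0; 0 0 0.8 0 0 0 0; 0 0 0.8 0 0 0 0"}}

```text
time_s: 5.75
tool_pos: [0.4571, 0.0404, 0.0282]
eef_rot: [0.614, 0.789, 0.0, 0.0]
ft_force: [-1.9, -0.4, 6.2]
opening: 0.003
```

Call:
{"name": "servo_tool", "arguments": {"increments": "0 0 -10 0 0 0 0; 0 0 -40 0 0 0 0; -36 0 -80 0 0 0 0; -72 0 -100 0 0 0 0; -72 0 -100 0 0 0 0; -72 0 -100 0 0 0 0; -72 0 -100 0 0 0 0"}}

```text
time_s: 6.62
tool_pos: [0.4733, -0.0282, 0.1268]
eef_rot: [0.614, 0.789, -0.0, -0.001]
ft_force: [-0.2, -0.3, 0.8]
opening: 0.006
```

```bash
python3 - <<'E'
from h import *
s=get_state(); m=camera_model("wrist"); a=capture("wrist"); cv2.imwrite("pics/w3.png",cv2.resize(a[150:260,180:420],None,fx=3.3,fy=3.3,interpolation=cv2.INTER_CUBIC))
K=m["camera_matrix"]
def pr(p):
    v=R.from_quat(m["orientation"]).inv().apply(np.array(p)-m["position"]);q=(K@v/v[2])[:2];return q.round(1),((q-[180,150])*3.3).round(0)
print(s["tool_pos"],s["ft_force"])
for z in (.12,.043,.035): print(z,pr([s["tool_pos"][0],s["tool_pos"][1],z]))
for n,z in [("relay_cube",.043),("heat_sink",.037),("relay_socket",.02),("heatsink_frame",.02)]:
    for r in search_frame(n,"wrist")[:1]: print(n,r["confidence"],r["centre"],ray("wrist",r["centre"],z,m).round(4))
E
```

```text
[ 0.47326008 -0.02817694  0.12682982] [-0.23283125 -0.28474913  0.79050769]
0.12 (array([318. , 239.2]), array([455., 294.]))
0.043 (array([317.9, 206.5]), array([455., 186.]))
0.035 (array([317.9, 204.1]), array([455., 178.]))
relay_cube 0.81 [310.5, 202.1] [ 0.4712 -0.0348  0.043 ]
heat_sink 0.91 [214.9, 204.9] [ 0.4943 -0.1097  0.037 ]
relay_socket 0.55 [314.0, 199.8] [ 0.474  -0.0315  0.02  ]
heatsink_frame 0.69 [218.9, 197.7] [ 0.4925 -0.1116  0.02  ]
```

View pics/w3.png

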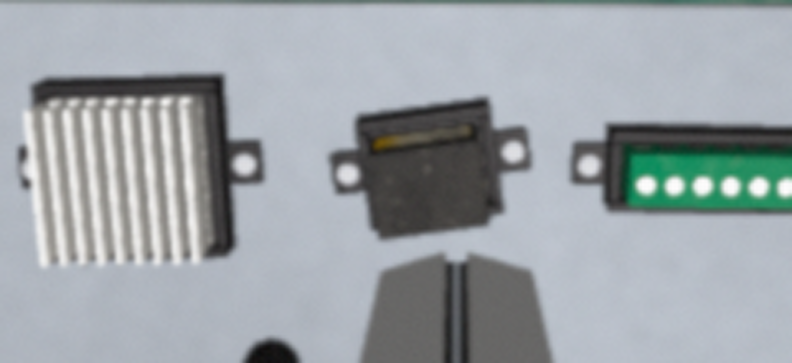

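Call:
{"name": "servo_tool", "arguments": {"increments": "-5.4 0 30 0 0 0 0; -5.4 0 60 0 0 0 0; -5.4 0 74 0 0 0 0; -5.4 0 79 0 0 0 0; -5.4 0 80 0 0 0 0; -5.4 0 80 0 0 0 0"}}

```text
time_s: 7.62
tool_pos: [0.4765, -0.0342, 0.0486]
eef_rot: [0.614, 0.789, 0.0, 0.001]
ft_force: [-0.3, -0.6, -0.2]
opening: 0.005
```

```bash
python3 - <<'E'
from h import *
a=capture("scene"); cv2.imwrite("pics/s4.png",cv2.resize(a[210:320,275:405],None,fx=5,fy=5,interpolation=cv2.INTER_CUBIC))
print(get_state()["tool_pos"],get_state()["ft_force"])
E
```

```text
[ 0.4764928  -0.03419274  0.0486457 ] [0.30356781 0.49804896 0.55310474]
```

View pics/s4.png

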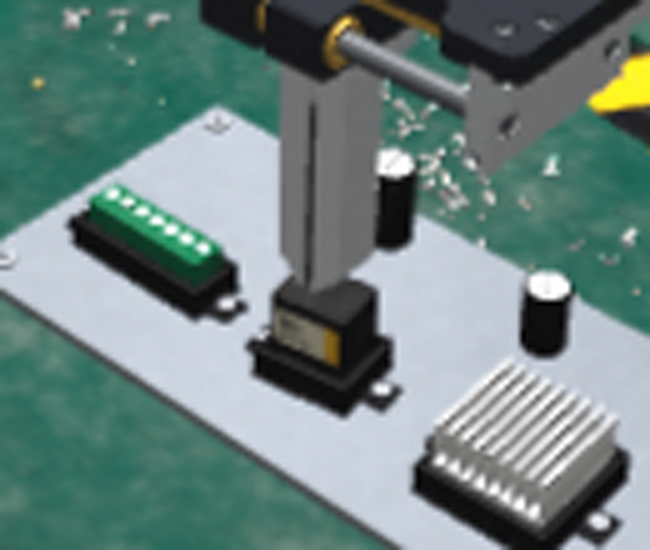

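Call:
{"name": "servo_tool", "arguments": {"increments": "0 0 3 0 0 0 0; 0 0 4 0 0 0 0; 0 0 5 0 0 0 0; 0 0 6 0 0 0 0; 0 0 7 0 0 0 0; 0 0 8 0 0 0 0; 0 0 9 0 0 0 0; 0 0 10 0 0 0 0; 0 0 11 0 0 0 0; 0 0 12 0 0 0 0; 0 0 12.5 0 0 0 0; 0 0 12.5 0 0 0 0"}}

```text
time_s: 9.18
tool_pos: [0.4765, -0.0342, 0.036]
eef_rot: [0.614, 0.789, 0.0, 0.001]
ft_force: [-0.4, 1.0, 2.5]
opening: 0.007
```

Call:
{"name": "servo_tool", "arguments": {"increments": "0 0 0.5 0 0 0 0; 0 0 1 0 0 0 0; 0 0 1.3 0 0 0 0; 0 0 1.3 0 0 0 0"}}

```text
time_s: 9.68
tool_pos: [0.4765, -0.0342, 0.0352]
eef_rot: [0.614, 0.789, 0.0, 0.001]
ft_force: [-3.6, 0.3, 6.6]
opening: 0.004
```

Call:
{"name": "servo_tool", "arguments": {"increments": "0 0 -10 0 0 0 0; 0 0 -40 0 0 0 0; -37 -1 -75 0 0 0 0; -74 -1 -90 0 0 0 0; -74 -1 -90 0 0 0 0; -74 -1 -90 0 0 0 0; -74 -1 -90 0 0 0 0"}}

```text
time_s: 10.55
tool_pos: [0.4925, -0.1049, 0.1241]
eef_rot: [0.614, 0.79, 0.0, -0.001]
ft_force: [0.5, 0.2, -0.3]
opening: 0.009
```

```bash
python3 - <<'E'
from h import *
s=get_state(); m=camera_model("wrist"); a=capture("wrist"); cv2.imwrite("pics/w4.png",cv2.resize(a[150:260,230:470],None,fx=3.3,fy=3.3,interpolation=cv2.INTER_CUBIC))
K=m["camera_matrix"]
def pr(p):
    v=R.from_quat(m["orientation"]).inv().apply(np.array(p)-m["position"]);q=(K@v/v[2])[:2];return q.round(1),((q-[230,150])*3.3).round(0)
print(s["tool_pos"],s["ft_force"])
for z in (.12,.037): print(z,pr([s["tool_pos"][0],s["tool_pos"][1],z]))
for n,z in [("relay_cube",.035),("heat_sink",.037),("heatsink_frame",.02)]:
    for r in search_frame(n,"wrist")[:1]: print(n,r["confidence"],r["centre"],ray("wrist",r["centre"],z,m).round(4))
E
```

```text
[ 0.49249209 -0.10485286  0.12410067] [ 0.53915671  0.16411826 -0.27830343]
0.12 (array([318. , 240.8]), array([290., 300.]))
0.037 (array([317.9, 205.3]), array([290., 183.]))
relay_cube 0.62 [404.9, 200.5] [ 0.4715 -0.0372  0.035 ]
heat_sink 0.8 [310.5, 204.1] [ 0.493  -0.1109  0.037 ]
heatsink_frame 0.94 [307.8, 203.9] [ 0.4976 -0.1125  0.02  ]
```

View pics/w4.png

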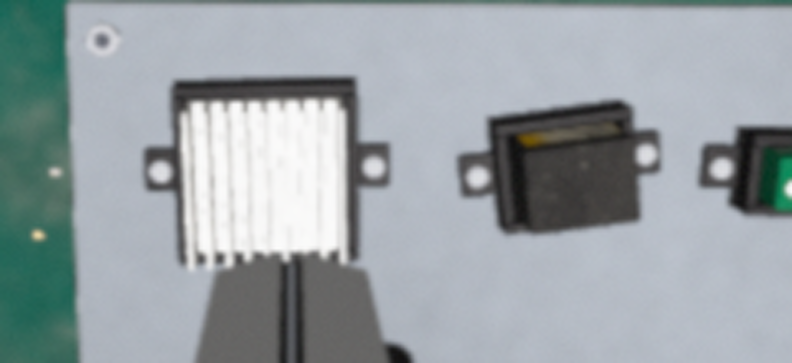

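Call:
{"name": "servo_tool", "arguments": {"increments": "-5.8 0 30 0 0 0 0; -5.8 0 60 0 0 0 0; -5.8 0 75 0 0 0 0; -5.8 0 80 0 0 0 0; -5.8 0 81 0 0 0 0; -5.8 0 81 0 0 0 0"}}

```text
time_s: 11.5
tool_pos: [0.4956, -0.1113, 0.0447]
eef_rot: [0.613, 0.79, 0.001, 0.001]
ft_force: [0.1, 0.4, 0.0]
opening: 0.005
```

Call:
{"name": "servo_tool", "arguments": {"increments": "0 0 3 0 0 0 0; 0 0 4 0 0 0 0; 0 0 5 0 0 0 0; 0 0 6 0 0 0 0; 0 0 7 0 0 0 0; 0 0 8 0 0 0 0; 0 0 9 0 0 0 0; 0 0 10 0 0 0 0; 0 0 10 0 0 0 0"}}

```text
time_s: 12.62
tool_pos: [0.4956, -0.1113, 0.0348]
eef_rot: [0.613, 0.79, 0.001, 0.001]
ft_force: [-2.3, -1.0, 3.1]
opening: 0.005
```

Call:
{"name": "servo_tool", "arguments": {"increments": "0 0 1 0 0 0 0; 0 0 2 0 0 0 0; 0 0 3 0 0 0 0; 0 0 4 0 0 0 0; 0 0 5 0 0 0 0; 0 0 5.7 0 0 0 0; 0 0 6 0 0 0 0; 0 0 6 0 0 0 0"}}

```text
time_s: 13.62
tool_pos: [0.4956, -0.1113, 0.0293]
eef_rot: [0.613, 0.79, 0.0, 0.001]
ft_force: [-2.5, 0.7, 6.8]
opening: 0.003
```

Stop reached. Lift off and check.

Call:
{"name": "servo_tool", "arguments": {"increments": "0 0 -10 0 0 0 0; 0 0 -40 0 0 0 0; 0 0 -80 0 0 0 0; 0 0 -120 0 0 0 0; 0 0 -150 0 0 0 0; 0 0 -150 0 0 0 0; 0 0 -150 0 0 0 0"}}

```text
time_s: 14.5
tool_pos: [0.4946, -0.1109, 0.1781]
eef_rot: [0.613, 0.79, 0.0, 0.0]
ft_force: [-0.4, -1.1, -0.8]
opening: 0.008
```

```bash
python3 - <<'E'
from h import *
a=capture("scene"); cv2.imwrite("pics/s5.png",cv2.resize(a[190:340,230:460],None,fx=3.4,fy=3.4,interpolation=cv2.INTER_CUBIC))
E
```

```text
(no output)
```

View pics/s5.png

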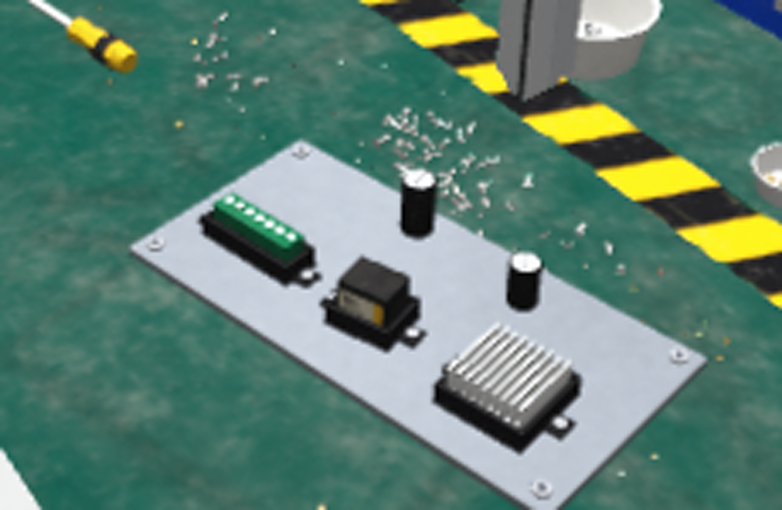

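All three parts sit lower than before, and the capacitors (crop 418,180 and 524,262) and the screwdriver are where they were.

```bash
python3 -c "
from bench import *
print(sign_off())"
```

```text
the job is handed in; nothing more can be done
None
```

I pressed the terminal strip, then the relay, then the heat sink straight down with the closed fingertips, lifted clear and handed the job in at about 14.6 s. `sign_off()` gave no verdict.

| Part | Tip height at the stop | Expected top when home | Force at the stop |
|---|---|---|---|
| Terminal strip | 28.2 mm | 28 mm | 6.2 N |
| Relay | 35.2 mm | 35 mm | 6.6 N |
| Heat sink | 29.3 mm | 29 mm | 6.8 N |

- **Seating:** while each part slid down the force read about 2.5–3.3 N. It then rose to the values above, and the last readings match the hard stops.
- **Last picture:** all three parts sit lower in their sockets. Both capacitors and the screwdriver look unmoved, judged by eye and not measured. The gripper was clear at a height of 178 mm.
- **Disagreements:** the pixel positions from the detection networks and my own readings of the pictures differed by several millimetres. I corrected each press by 2–6 mm from the wrist pictures. The relay sits a few degrees askew to the others; I did not turn the tool for it, and it seated normally.

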